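# Pack the shadow-foam service case and shut its lid

## Robot

A 6-joint arm with a two-finger parallel gripper is mounted at the origin on a cart in front of the work surface, level with it; the furniture and walls round the work are solid. World frame = base frame: x ahead of the robot, y to its left, z up, the work surface at z = 0. Lengths are in m, angles in degrees, forces in N, time in s.
With the tool pointing down it reaches from about 0.4 to 0.825 m from the base axis. Payload 7 kg.
Tool frame: the origin (TCP) lies at the very end of the fingers, on their centre line; the grasp point (between the pads) lies 19 mm behind it; z points along the fingers, y is the line along which they close (so a half turn about z gives the same grasp; the last joint's range is limited). The gripper opens to 88 mm and grips with 3 to 60 N. Pads are 19 mm wide; open, the fingers measure 130 mm over their backs; the gripper's body (78 mm by 193 mm) begins 47 mm behind the grasp point.
Start: joints at [87.095, 20.546, 0.682, 0, -70.136, -16.507], TCP at [0.224, 0.637, 0.2] pointing down, gripper open.
Joint ranges: [-176.03, 176.03], [-82.01, 121.73], [-58.28, 71.71], [-173.87, 95.51], [-174.79, -0.11], [-173.66, 173.66]. Speed limits (degrees/s): [136.94, 136.94, 172.46, 180, 180, 180].

## Interface

Orientations are given as [roll, pitch, yaw] about the fixed x, y, z axes, in that order (R = Rz(yaw) Ry(pitch) Rx(roll)).
In Python, from plant import get_state, capture, close_job, regions_of gives the robot as it stands.
- The arm moves only by the tool jog_arm, never from a script. Its argument "moves" is a list of rows, each a list of 3 entries, a list of its own where there are three numbers: the shift along the tool's x, y, z in cm, then the turn about the tool's z in degrees, then the finger opening in cm, from 0 to 8.76. A call has 1 to 12 rows; each row shifts and turns the commanded pose from where the row before left it, along the tool's axes as they then stand; what a row does not reach is not made up. A row lasts 1/8 s, in which the tool goes at most 62.5 mm and 10.7 degrees, less where a joint would pass 70% of its speed; a pose out of reach is approached as far as the arm can. A call is refused whole if a number of a shift passes 6.25 or a number of a turn 10.7, either way. A call with a gripper value outside its range is refused whole. The fingers move at their own pace and stop on an object; "newtons" is the grip in N (left out, the last holds). Time passes only in rows, so rows that do not move let the fingers close. It gives the time, the measured TCP pose, the force, the opening and the grip force at its end, in the units of the state.
- get_state(): the state, without advancing time (a new reading comes with each control period).
- capture(name): name is "scene" or "top" or "wrist"; returns a dict with "pixels" (384x512x3 uint8, blue, green, red), "mtx" (3x3 intrinsics, pixels), "world_from_camera" (4x4, takes a point from camera to world coordinates); the wrist camera has in their place "hand_eye" (4x4, takes a point from camera to tool coordinates, whose origin is the TCP and whose axes are the flange's). Camera axes: x right, y down, z forward; pixel columns grow to the right and rows downward; lengths in m; the calibration is good to about 2 mm. A picture is of the moment at which its call begins: read the wrist's pose just before it. There is no depth.
- close_job(): hands the job in; it is judged then, once.
Trained networks look in a picture, given as the dict that the camera call returned (one of the last four; its "shot" number tells which), for a name from the list of things; names that differ only in an ending like _2 or _b are one class to them, and where a whole thing is asked for, a point or a joint stands for the part that bears it (a point fixed in the world has none). Each returns a list of dicts, best first, with "confidence" (0 to 1); they miss things now and then, are a little off and sometimes report something else, mostly with a low value. They report only what shows in the picture. A call takes as long as a camera call. They do not tell look-alikes from the thing itself.
- regions_of(picture, thing): "pixels" (384x512 bool, what is visible of it) and "pixel" ([column, row] in pixels, amid what is visible of it).
The state is a dict: "time_s": time; "joints": joint angles; "qd": joint speeds; "joint_torque": joint torques, N m; "tcp_pos": TCP position; "eef_rot": TCP orientation; "contact_force": force on the tool from outside, world axes, zero at the start; "moment": the same for the moment, N m; "gripper_width": finger opening in m; "gripper_force": force on a finger pad.
Only numpy, scipy, OpenCV 4.12 (cv2) and the standard library are available. Lean on these libraries where they do the work, as an engineer would, in place of code of your own. Each camera call takes 0.05 s, during which the arm holds its last target. There are 200 camera calls.

## Task

Pack the open flat black case: slide the black tape roll over the foam, without lifting it off, into the round cut-out, and put the red hex-key set into the long cut-out and the cream relay into the stepped one with its blades in the narrow neck, each fully home. Once all three are in, fold the lid down until it is fully shut. Leave the screw jar, the yellow note pad and the solder spool where they stand.

Things in the scene. Friction and masses are not known exactly. Their poses are not given: they have to be found in the camera images.
- case: Flat black case, 222 x 172 mm, fixed to the worktop. Origin: centre of its underside; x points to the hinge (far edge), y left along the hinge, z up. Rigid grey foam fills it, top level with the rim 18 mm above the worktop; cut-outs have a yellow floor at 4 mm. Shut, only 30 mm above the worktop is free inside: a part lying on the foam keeps the lid up. The cells and stick at far left are fixed.
- case_lid (a joint): Angle of the lid: 0 shut, 1.57 upright, starts 1.68 to 1.84 (leaning back), stop at 1.9. Stiff hinge (0.4 N m friction): the lid stays where it is left and must be pushed all the way down.
- case_hinge (a point): Point on the hinge axis, middle of the far edge of the case, 18.5 mm above the worktop; the axis runs along the case's y. Axes as the case.
- lid_front (a point): Middle of the lid's free edge, on its outer face (the top face when shut: 34 mm above the worktop, 222 mm in front of the hinge). The lid is 172 mm wide; its outer face lies 15.5 mm outside the hinge axis.
- round_cutout (a point): Centre of the floor of the round cut-out for the tape roll, in the left half of the foam: 93 mm across, 14 mm deep. Axes as the case.
- long_cutout (a point): Centre of the floor of the long cut-out for the hex-key set, at the right side of the foam, near or far end: 96 mm along the case's x, 26 mm across, 14 mm deep. Axes as the case.
- stepped_cutout (a point): Centre of the floor of the stepped cut-out for the relay, at the other end of the right side: 50 mm along the case's x, 14 mm deep. From x = -11 to +25 mm it is 34 mm wide for the body; the rest (near end, -25 to -11) is a neck 26 mm wide for base and blades, so the relay fits one way round only, its x along this x. Axes as the case.
- roll_mid (a point): Centre (half-way up) of the black tape roll: flat ring 88 mm outside, hole about 45 mm across, 22 mm high, 0.08 to 0.15 kg. It lies flat on the foam over other cut-outs; a fingertip in its hole can drag it along. Fully home its centre is 11 mm above the cut-out's floor. z is the ring's axis.
- keys_mid (a point): Centre (half-way up) of the folded red hex-key set on the worktop: bar 20 mm wide (x) x 90 mm long (y) x 20 mm high, 0.06 to 0.13 kg. Its body's firm sides reach 18 mm high. Either way round fits. Fully home the centre is 10 mm above the cut-out's floor.
- relay_mid (a point): Centre (half-way up) of the plug-in relay lying on the worktop: 44 mm long (x), 28 wide (y), 21 high, 0.02 to 0.04 kg. Cream body from x = -8 to +22 mm: grasp it there across its 28 mm. Black base, 22 mm wide, from -8 to -14; metal blades on to -22 mm. Fully home its centre is 10.5 mm above the cut-out's floor.
- jar: Small clear jar of screws, 40 mm across, 38 mm high, standing near the hex-key set; bystander. Origin: centre of its underside.
- pad: Yellow note pad, 50 x 50 x 12 mm, lying near the hex-key set; bystander. Origin: centre of its underside.
- spool: Reel of solder, 56 mm across, 38 mm high, standing beside the relay; bystander. Origin: centre of its underside.
Mind the look-alikes: they are no part of the job. Leave any pink look-alike of the part that bears long_cutout alone.

How it is judged:
By the outcome, as a careful person would: the job done as asked, in the order asked, and still so for the second after the job is handed in, with the robot touching nothing.
It also fails if it takes over 72 s, if anything falls off the work surface, if the arm or the gripper's body presses on something with over 40 N, if the wrist force passes 120 N, or if a joint passes its speed limit or range.

## Working session

There is one attempt and no reset: what is moved stays moved. The work goes in short steps, Python scripts to look and compute and a tool call to move; the robot and the scene stay as the last step left them, time stands still between calls to the robot, and variables do not carry over. Pictures are saved under pics/ and viewed, at most 10 in all, crops included, and the job is handed in when it is done.

Besides the shell and the picture viewer there is one more tool, called by a JSON object that holds its "api" and its "payload", one argument or row to a line. jog_arm: Moves the arm, as the interface text tells. Its arguments: {"type":"object","properties":{"moves":{"type":"array"},"newtons":{"type":"number"}},"required":["moves"]}

```bash
mkdir -p pics; ls
cat > h.py <<'E'
import numpy as np, cv2
from plant import get_state, capture, close_job, regions_of
from scipy.spatial.transform import Rotation as R
def ray(p,uv,T=None):
    T=p["world_from_camera"] if T is None else T
    d=np.linalg.inv(p["mtx"])@np.array([uv[0],uv[1],1.0]); T=np.array(T)
    return T[:3,3],T[:3,:3]@d
def at(p,uv,z,T=None):
    o,d=ray(p,uv,T); return o+d*(z-o[2])/d[2]
def proj(p,X,T=None):
    T=np.array(p["world_from_camera"] if T is None else T)
    c=T[:3,:3].T@(np.array(X)-T[:3,3]); q=np.array(p["mtx"])@c; return q[:2]/q[2]
def wristT(p,s):
    T=np.eye(4); T[:3,:3]=R.from_euler('xyz',s["eef_rot"],degrees=True).as_matrix(); T[:3,3]=s["tcp_pos"]
    return T@np.array(p["hand_eye"])
E
python3 - <<'E'
from h import *
s=get_state(); print(s)
for n in ["scene","top","wrist"]:
    p=capture(n); cv2.imwrite(f"pics/{n}0.png",p["pixels"]); 
    if n!="wrist": print(n,np.round(p["world_from_camera"],3).tolist())
    else: print(np.round(p["hand_eye"],3).tolist())
    print(p["mtx"].tolist() if hasattr(p["mtx"],'tolist') else p["mtx"])
    for t in ["case","roll_mid","keys_mid","relay_mid","jar","pad","spool","case_lid"]:
        print(t,[(np.round(r["pixel"]).tolist(),round(r["confidence"],2),int(r["pixels"].sum())) for r in regions_of(p,t)])
a=cv2.imread("pics/scene0.png");b=cv2.imread("pics/top0.png")
E
```

```text
pics
{'time_s': 0.0, 'joints': array([ 8.70967343e+01,  2.05924808e+01,  6.33496684e-01, -2.01581454e-02,
       -7.01356597e+01, -1.65060418e+01]), 'qd': array([ 0.07542635, -0.00503581,  0.011416  , -0.05365462,  0.01885554,
        0.01544011]), 'joint_torque': array([-1.14636114e-03, -5.82713807e+01,  2.93058622e+01,  6.99699238e+00,
        6.87793960e-03, -1.59854899e-04]), 'tcp_pos': array([0.22417341, 0.63612045, 0.1995087 ]), 'eef_rot': array([ 1.79903872e+02, -8.72361739e-03, -1.94161654e+01]), 'contact_force': array([-0.14896885, -0.04016749, -0.43694707]), 'moment': array([0.02082463, 0.06426262, 0.01755926]), 'gripper_force': 0.0, 'gripper_width': 0.08782216635709017}
scene [[0.881, -0.338, 0.33, 0.188], [-0.472, -0.631, 0.615, -0.611], [0.0, -0.698, -0.716, 0.779], [0.0, 0.0, 0.0, 1.0]]
[[401.2246022679093, 0.0, 261.69861346134456], [0.0, 401.2246022679093, 188.79443893161044], [0.0, 0.0, 1.0]]
case [([301.0, 181.0], 0.92, 5946)]
roll_mid [([254.0, 214.0], 0.64, 820)]
keys_mid [([330.0, 288.0], 0.91, 511), ([313.0, 158.0], 0.26, 3269)]
relay_mid []
jar [([333.0, 253.0],
[... 288 characters left out ...]
876], [0.0, 431.47471411499146, 192.90681096670824], [0.0, 0.0, 1.0]]
case [([242.0, 161.0], 0.94, 4907), ([175.0, 180.0], 0.68, 381)]
roll_mid [([243.0, 157.0], 0.64, 4943), ([265.0, 199.0], 0.58, 453)]
keys_mid []
relay_mid [([172.0, 208.0], 0.41, 115)]
jar [([329.0, 175.0], 0.6, 107)]
pad [([351.0, 208.0], 0.6, 299)]
spool [([176.0, 177.0], 0.63, 295)]
case_lid [([261.0, 138.0], 0.56, 2302)]
[[0.001, -0.967, -0.254, 0.068], [1.0, 0.001, 0.0, -0.0], [-0.0, -0.254, 0.967, -0.184], [0.0, 0.0, 0.0, 1.0]]
[[274.28695996824337, 0.0, 252.82531558147278], [0.0, 274.28695996824337, 191.96711312138575], [0.0, 0.0, 1.0]]
case []
roll_mid []
keys_mid []
relay_mid []
jar []
pad []
spool []
case_lid []
```

Run:
```python
import cv2
a=cv2.imread("pics/scene0.png")[80:350,150:420];a=cv2.resize(a,None,fx=2.2,fy=2.2,interpolation=3)
b=cv2.imread("pics/top0.png")[100:250,130:390];b=cv2.resize(b,None,fx=3,fy=3,interpolation=3)
cv2.imwrite("pics/a.png",a);cv2.imwrite("pics/b.png",b)
```

```text
(no output)
```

View pics/a.png

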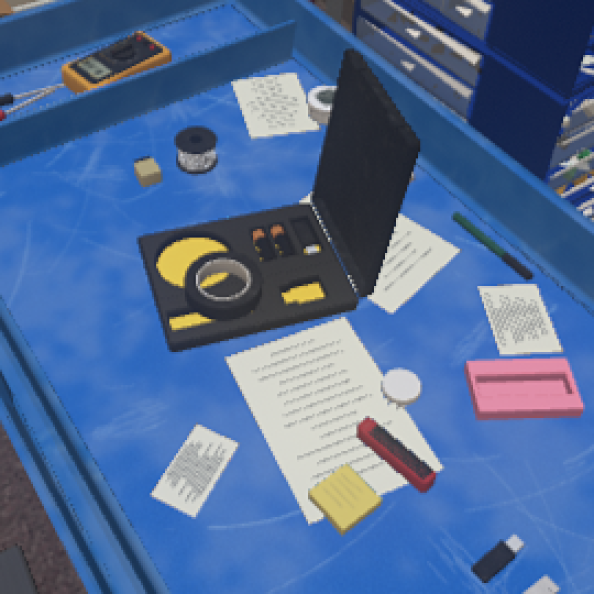

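View pics/b.png

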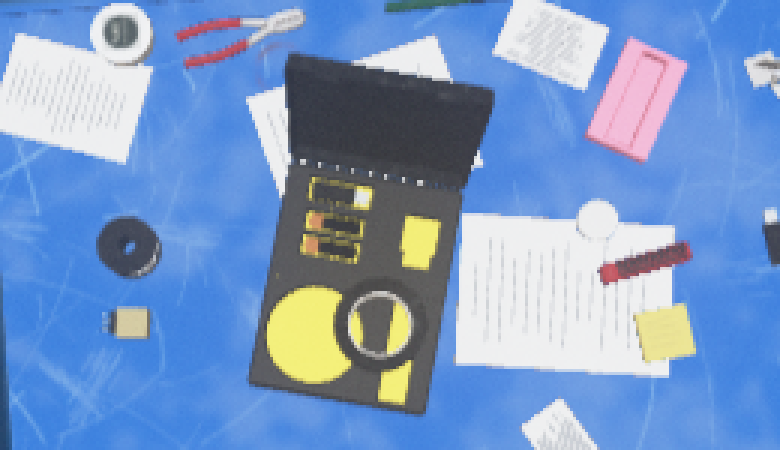

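Scene: open case in the middle. The roll lies over the long cut-out (top view pixel ~(257,208)), with the round cut-out left of it (~(235,211)). The long cut-out is near right and the stepped one far right (~(270,181)). Candidates by top-view pixel:
- **Keys:** red bar (345,187). The red pliers (210,111) and the pink tray (343,133) are not part of the job.
- **Relay:** the cream block with blades (172,208) is the only one.
- **Roll:** the black ring on the case. The solder spool (173,182) and white roll (170,111) are not it.

Run:
```python
from h import *
p=capture("top")
f=lambda c,z:np.round(at(p,(c[0]/3+130-.33,c[1]/3+100-.33),z),4)
for n,c,z in [("nearL",(248,383),.018),("nearR",(425,413),.018),("hL",(290,162),.018),("hR",(462,190),.018),("roll",(380,323),.03),("keysA",(602,276),.01),("keysB",(690,251),.01),("relayblades",(103,322),.01),("relayend",(151,323),.015),("jar",(598,220),.038),("pad",(666,332),.012),("spool",(127,246),.038),("lidL",(287,55),.23),("lidR",(494,90),.23),("round",(318,335),.018),("stepped",(421,242),.018),("longend",(393,402),.018)]:
    print(n,f(c,z))
```

```text
nearL [0.4253 0.1098 0.018 ]
nearR [ 0.3927 -0.0574  0.018 ]
hL [0.638  0.0663 0.018 ]
hR [ 0.6068 -0.0997  0.018 ]
roll [ 0.4783 -0.0166  0.03  ]
keysA [ 0.5207 -0.2337  0.01  ]
keysB [ 0.5433 -0.3209  0.01  ]
relayblades [0.4873 0.2482 0.01  ]
relayend [0.4848 0.2016 0.015 ]
jar [ 0.5712 -0.2267  0.038 ]
pad [ 0.4647 -0.2927  0.012 ]
spool [0.5561 0.2204 0.038 ]
lidL [0.6805 0.0585 0.23  ]
lidR [ 0.6481 -0.1086  0.23  ]
round [0.4693 0.0426 0.018 ]
stepped [ 0.5568 -0.0584  0.018 ]
longend [ 0.4039 -0.0273  0.018 ]
```

{"api": "jog_arm", "payload": {
  "moves": [
    [[3.62,4.34,0],0,8.76],
    [[3.62,4.34,0],0,8.76],
    [[3.62,4.34,0],0,8.76],
    [[3.62,4.34,0],0,8.76],
    [[3.62,4.34,0],0,8.76],
    [[3.62,4.34,0],0,8.76],
    [[3.62,4.34,0],0,8.76],
    [[3.62,4.34,0],0,8.76],
    [[3.62,4.34,0],0,8.76],
    [[3.62,4.34,0],0,8.76],
    [[3.62,4.34,0],0,5.0],
    [[3.62,4.34,0],-8.1,3.5]
  ]
}}

```text
time_s: 2.9
tcp_pos: [0.4613, -0.0001, 0.201]
eef_rot: [-180.0, -0.1, -11.2]
contact_force: [1.0, 0.9, 0.2]
gripper_width: 0.073
gripper_force: 0.0
```

Run:
```python
from h import *
s=get_state(); p=capture("wrist"); print(s["time_s"],s["tcp_pos"],s["eef_rot"],s["joints"],s["gripper_width"])
cv2.imwrite("pics/w1.png",p["pixels"]); cv2.imwrite("pics/w1b.png",cv2.resize(p["pixels"],(800,600),interpolation=3))
import pickle; pickle.dump((s,{k:p[k] for k in("pixels","mtx","hand_eye")}),open("w1.pkl","wb"))
```

```text
2.9 [ 4.61316363e-01 -1.46803162e-04  2.01029183e-01] [-1.79958447e+02 -7.00573954e-02 -1.12325897e+01] [ 2.45563727e+01 -1.45765417e-01 -2.50539960e+01  8.01313864e-03
 -6.50106406e+01  5.42076830e+01] 0.07300008617394001
```

View pics/w1b.png

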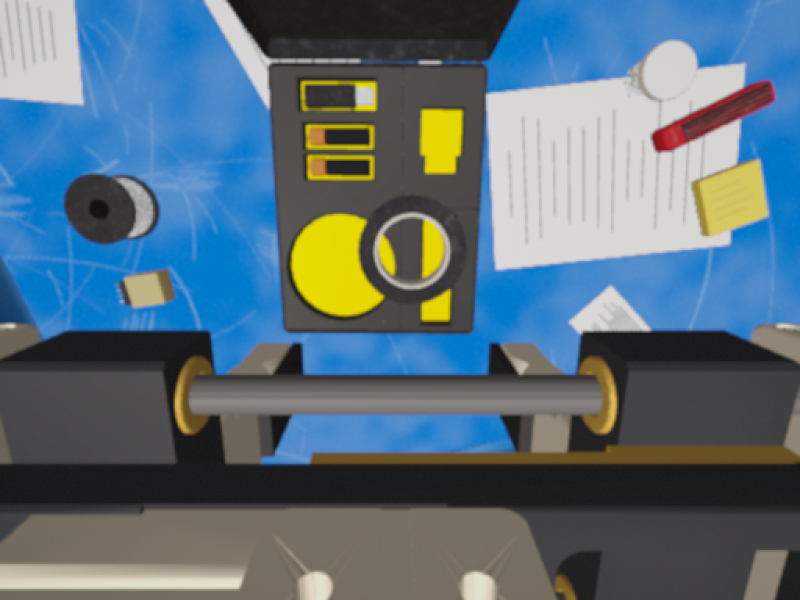

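The wrist view (800x600) shows the roll at (412,249), the round cut-out at (342,265), the stepped one at (441,140) and the long one at (436,~275). The keys are at (713,115), the relay at (147,290), and the spool, jar and pad stand clear.

```bash
cat > loc.py <<'E'
from h import *
import pickle,sys
def yellow(img): 
    h=cv2.cvtColor(img,cv2.COLOR_BGR2HSV); return cv2.inRange(h,(24,180,120),(34,255,255))
def up(c,k=1.5625): return ((c[0]+.5)/k-.5,(c[1]+.5)/k-.5)
E
python3 - <<'E'
from loc import *
s,p=pickle.load(open("w1.pkl","rb")); T=wristT(p,s)
g=lambda c,z:at(p,up(c),z,T)
for n,c,z in [("nearL",(285,330),.018),("nearR",(473,331),.018),("hL",(269,66),.018),("hR",(487,66),.018),("keysA",(660,140),.01),("keysB",(771,92),.01),("jar",(668,68),.038),("spool",(99,209),.038)]: print(n,np.round(g(c,z),4))
# case frame: yaw from corners
a,b,c,d=[g(q,.018)[:2] for q in [(285,330),(473,331),(269,66),(487,66)]]
print("sizes",np.linalg.norm(a-b),np.linalg.norm(c-d),np.linalg.norm(a-c),np.linalg.norm(b-d))
cen=(a+b+c+d)/4; vx=(c+d-a-b); yaw=np.degrees(np.arctan2(vx[1],vx[0])); vy=(a+c-b-d);print("cen",cen,yaw,np.degrees(np.arctan2(vy[1],vy[0]))-90)
m=yellow(p["pixels"]); n,l,st,ce=cv2.connectedComponentsWithStats(m)
for i in range(1,n):
    if st[i,4]>60:
        cn=cv2.findContours((l==i).astype(np.uint8),0,1)[0][0][:,0].astype(float)
        W=np.array([g((q*1.5625+.3),.004)[:2] for q in cn]); r=cv2.minAreaRect(W.astype(np.float32)*1000)
        print("yellow",ce[i],st[i,4],np.round(r[0]),np.round(r[1]),r[2])
for t,z in [("roll_mid",.029),("relay_mid",.0105),("keys_mid",.01)]:
    p2=capture("wrist") if t=="roll_mid" else p2
    for r in regions_of(p2,t):
        mm=r["pixels"].astype(np.uint8); cn=max(cv2.findContours(mm,0,1)[0],key=len)
        if len(cn)<5: continue
        W=np.array([at(p2,q[0],z,T)[:2] for q in cn])*1000; rr=cv2.minAreaRect(W.astype(np.float32))
        print(t,r["confidence"],r["pixel"],np.round(rr[0],1),np.round(rr[1],1),rr[2])
# roll circle via grey inner rim fit & outer guess
W=np.array([g(c,.04)[:2] for c in [(360,249),(466,249),(413,196),(412,302)]]);print("roll top pts",W,W.mean(0))
E
```

```text
nearL [0.4264 0.1085 0.018 ]
nearR [ 0.3926 -0.0576  0.018 ]
hL [0.6373 0.0651 0.018 ]
hR [ 0.6044 -0.1005  0.018 ]
keysA [ 0.5238 -0.2343  0.01  ]
keysB [ 0.5432 -0.3231  0.01  ]
jar [ 0.5732 -0.2256  0.038 ]
spool [0.5584 0.2205 0.038 ]
sizes 0.16946681114282178 0.16881455116563943 0.2152196374376935 0.21609640654729395
cen [0.51519801 0.00386621] -11.534127761332906 -11.354819897704076
yellow [217.33482143  58.75892857] 224 [609.  19.] [61. 21.] 78.79637145996094
yellow [282.14017769  88.93484699] 1013 [558. -58.] [35. 49.] 78.79765319824219
yellow [217.73129252  87.19387755] 294 [579.  25.] [56. 20.] 78.02278900146484
yellow [217.54368932 106.49514563] 309 [555.  30.] [56. 19.] 78.80138397216797
yellow [212.8469764  170.28097345] 2712 [471.  55.] [94. 76.] 0.948016345500946
yellow [275.57300275 159.31404959] 363 [470. -35.] [18. 49.] 79.71065521240234
yellow [247.3803681 163.4601227] 163 [473.   6.] [35. 12.] 6.65758752822876
yellow [279.41747573 196.87378641] 309 [419. -29.] [27. 30.] 78.81648254394531
roll_mid 0.79 [261.2, 182.2] [475.6 -11.6] [88.5 89.3] 51.408329010009766
relay_mid 0.84 [87.3, 185.3] [488.9 228.5] [49.5 30.2] 87.47985076904297
keys_mid 0.88 [454.3, 75.5] [ 529.6 -271.7] [22.4 99.4] 14.18440055847168
roll top pts [[ 0.48740957  0.0240587 ]
 [ 0.47081813 -0.05980786]
 [ 0.51994884 -0.02551962]
 [ 0.43580025 -0.00892615]] [ 0.4784942  -0.01754873]
```

```bash
cat >> loc.py <<'E'
from scipy.optimize import least_squares
def pts(p,T,uv,z): return np.array([at(p,q,z,T)[:2] for q in uv])
def cont(mask):
    # subpixel contour: upsample mask
    return max(cv2.findContours(mask.astype(np.uint8),cv2.RETR_EXTERNAL,cv2.CHAIN_APPROX_NONE)[0],key=len)[:,0].astype(float)
def fitcirc(p,T,uv,z1,z2,Rr,mode,c0,grow=0.5):
    A,B=pts(p,T,uv,z1),pts(p,T,uv,z2); px=0.00065  # half px outward at ~.37m
    f=lambda c:mode(np.linalg.norm(A-c,axis=1),np.linalg.norm(B-c,axis=1))+px-Rr
    r=least_squares(f,c0,loss="soft_l1",f_scale=.001); return r.x,np.sqrt(np.median(r.fun**2)),np.median(f(r.x))
E
python3 - <<'E'
from loc import *
s,p=pickle.load(open("w1.pkl","rb")); T=wristT(p,s)
m=yellow(p["pixels"]); n,l,st,ce=cv2.connectedComponentsWithStats(m)
i=l[170,212]; cn=cont(l==i); 
# drop points near the roll
P=pts(p,T,cn,.03); cn1=cn[np.linalg.norm(P-[.4785,-.0175],axis=1)>.049]
print(len(cn),len(cn1),"round",fitcirc(p,T,cn1,.004,.018,.0465,np.maximum,[.47,.04]))
p2=capture("wrist"); r=regions_of(p2,"roll_mid")[0]; cn=cont(r["pixels"])
print("roll",fitcirc(p,T,cn,.040,.018,.044,np.minimum,[.478,-.017]))
# top camera for cross-check
p3=capture("top"); T3=p3["world_from_camera"]
m=yellow(p3["pixels"]); n,l,st,ce=cv2.connectedComponentsWithStats(m); i=l[212,233]; cn=cont(l==i)
P=pts(p3,T3,cn,.03); cn=cn[np.linalg.norm(P-[.4785,-.0175],axis=1)>.05]
import loc
print("round top",len(cn),fitcirc(p3,T3,cn,.004,.018,.0465,np.maximum,[.47,.04]))
for r in regions_of(p3,"roll_mid"): print(r["pixel"],r["confidence"],r["pixels"].sum())
E
```

```text
186 132 round (array([0.47145666, 0.04715475]), np.float64(0.0004973100454138135), np.float64(0.00046584994973423305))
roll (array([ 0.47865836, -0.01709792]), np.float64(0.0006848820115043092), np.float64(-0.0006848820115043092))
round top 1788 (array([ 0.52696669, -0.01601614]), np.float64(0.7123737873434366), np.float64(0.7123737698658481))
```

{"api": "jog_arm", "payload": {
  "moves": [
    [[2.04,4.66,0],0,3.4],
    [[0,0,4.5],0,3.4],
    [[0,0,4.5],0,3.4],
    [[0,0,4.5],0,3.4],
    [[0,0,2.4],0,3.4],
    [[0,0,1.0],0,3.4],
    [[0,0,1.0],0,3.4],
    [[0,0,0],0,3.4]
  ],
  "newtons": 8
}}

```text
time_s: 4.35
tcp_pos: [0.4717, -0.0478, 0.0215]
eef_rot: [-180.0, -0.0, -11.4]
contact_force: [0.4, -0.7, -0.3]
gripper_width: 0.0343
gripper_force: 0.0
```

{"api": "jog_arm", "payload": {
  "moves": [
    [[0,0,0],0,1.9],
    [[0,0,0],0,1.9],
    [[0,0,0],0,1.9]
  ]
}}

```text
time_s: 4.72
tcp_pos: [0.4719, -0.048, 0.0219]
eef_rot: [-180.0, -0.0, -11.4]
contact_force: [0.4, 0.2, -0.4]
gripper_width: 0.0191
gripper_force: 0.0
```

Run:
```python
from loc import *
s=get_state(); p=capture("wrist"); T=wristT(p,s); print(s["tcp_pos"],s["gripper_width"],s["gripper_force"])
cv2.imwrite("pics/w2b.png",cv2.resize(p["pixels"],(800,600),interpolation=3))
for r in regions_of(p,"roll_mid")[:2]:
    cn=cont(r["pixels"]); print(r["confidence"],r["pixel"],len(cn),fitcirc(p,T,cn,.040,.018,.044,np.minimum,[.478,-.017]))
```

```text
[ 0.47187644 -0.04804902  0.02190534] 0.019114107345408835 0.0
0.81 [221.5, 189.6] 351 (array([ 0.47680999, -0.01559354]), np.float64(0.001514318692909071), np.float64(-0.0006182108600392283))
```

View pics/w2b.png

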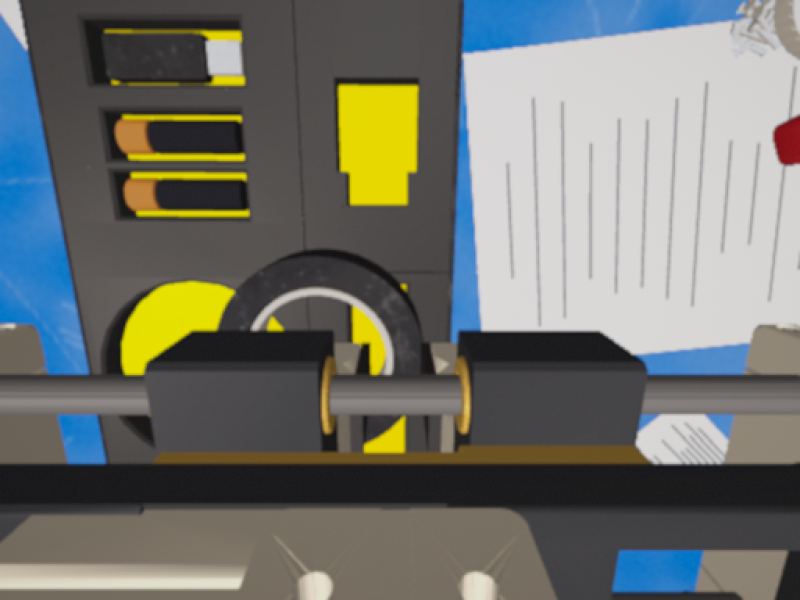

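{"api": "jog_arm", "payload": {
  "moves": [
    [[0,0,0],0,1.0],
    [[0,0,0],0,1.0],
    [[0,0,0],0,1.0]
  ]
}}

```text
time_s: 5.2
tcp_pos: [0.4716, -0.0481, 0.0215]
eef_rot: [180.0, 0.0, -11.4]
contact_force: [-0.5, -0.2, 0.2]
gripper_width: 0.0102
gripper_force: 0.0
```

Run:
```python
from loc import *
s=get_state(); p=capture("wrist"); T=wristT(p,s); print(s["tcp_pos"],s["gripper_width"],s["gripper_force"])
cv2.imwrite("pics/w3b.png",cv2.resize(p["pixels"][140:320,110:350],(800,600),interpolation=3))
for r in regions_of(p,"roll_mid")[:2]:
    cn=cont(r["pixels"]); print(r["confidence"],r["pixel"],len(cn),fitcirc(p,T,cn,.040,.018,.044,np.minimum,[.478,-.017]))
```

```text
[ 0.47158332 -0.04809925  0.0214651 ] 0.01020394029870252 0.0
0.65 [214.9, 183.7] 350 (array([ 0.47683366, -0.01550184]), np.float64(0.002042214743803278), np.float64(-0.0015770137865716884))
```

View pics/w3b.png

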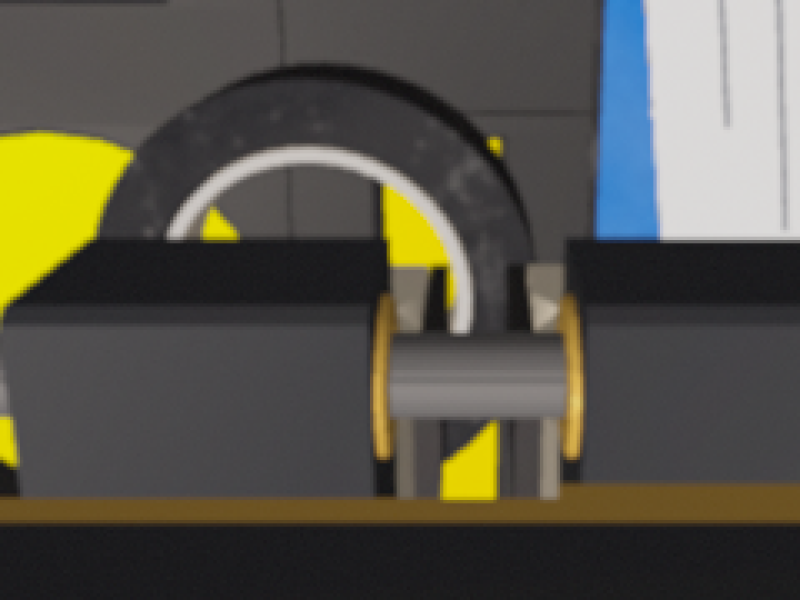

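{"api": "jog_arm", "payload": {
  "moves": [
    [[0,-0.5,0],0,1.0],
    [[0,-0.5,0],0,1.0],
    [[0,0,0],0,1.0]
  ]
}}

```text
time_s: 5.68
tcp_pos: [0.4737, -0.0378, 0.0215]
eef_rot: [-180.0, -0.0, -11.4]
contact_force: [-0.6, 0.3, 0.1]
gripper_width: 0.0099
gripper_force: 0.0
```

Run:
```python
from loc import *
s=get_state(); p=capture("wrist"); T=wristT(p,s); print(s["tcp_pos"],s["gripper_width"],s["gripper_force"],s["contact_force"])
cv2.imwrite("pics/w4b.png",cv2.resize(p["pixels"][140:320,110:350],(800,600),interpolation=3))
for r in regions_of(p,"roll_mid")[:2]:
    cn=cont(r["pixels"]); cn=cn[cn[:,1]<210]
    for z in (.040,.034,.028): print(z,r["confidence"],r["pixel"],len(cn),fitcirc(p,T,cn,z,z-.022,.044,np.minimum,[.478,-.017]))
    A=lambda z:pts(p,T,cn,z)
    f=lambda v:np.minimum(np.linalg.norm(A(v[2])-v[:2],axis=1),np.linalg.norm(A(v[2]-.022)-v[:2],axis=1))+.0003-.044
    q=least_squares(f,[.478,-.01,.035],loss="soft_l1",f_scale=.001); print(q.x,np.abs(q.fun).mean())
```

```text
[ 0.47372514 -0.03783388  0.0214768 ] 0.009876610045650637 0.0 [-0.55363696  0.29872548  0.07670435]
0.04 0.77 [230.2, 187.0] 239 (array([ 0.4772219 , -0.01657141]), np.float64(0.0009324554126467349), np.float64(0.00039441342626566483))
0.034 0.77 [230.2, 187.0] 239 (array([ 0.47681007, -0.01596215]), np.float64(0.0012133489007357529), np.float64(0.00048506520877700243))
0.028 0.77 [230.2, 187.0] 239 (array([ 0.47627455, -0.01540298]), np.float64(0.0016314551471545494), np.float64(0.0004683949000068091))
[ 0.49754819 -0.04515033  0.22728028] 1.9976756186031156e-15
0.04 0.69 [118.8, 104.3] 614 (array([0.57385897, 0.01759015]), np.float64(0.008872604580808423), np.float64(0.008872595994705537))
0.034 0.69 [118.8, 104.3] 614 (array([0.57630774, 0.01946326]), np.float64(0.010322016004957439), np.float64(0.010322012572308591))
0.028 0.69 [118.8, 104.3] 614 (array([0.57880019, 0.02152705]), np.float64(0.011913464145512543), np.float64(0.011913404297776903))
[ 0.52818863 -0.00923556  0.22728028] 3.1225022567582528e-15
```

View pics/w4b.png

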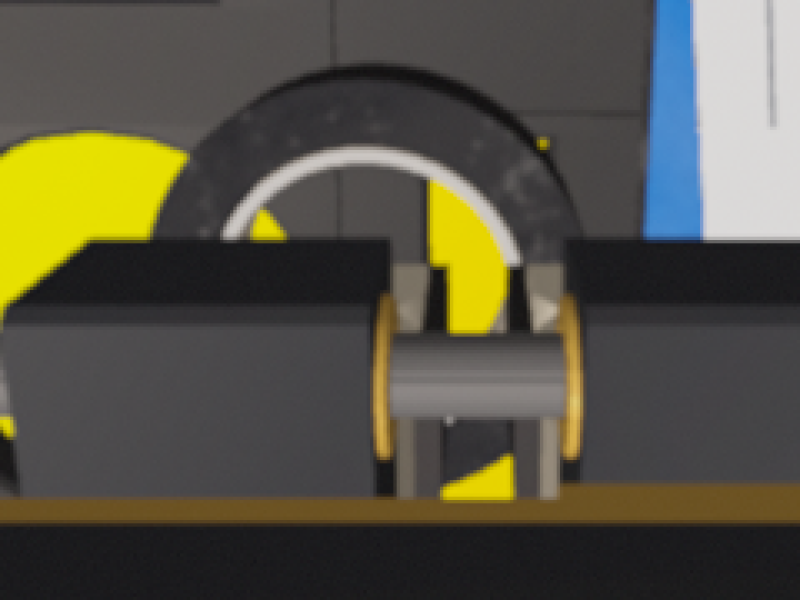

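{"api": "jog_arm", "payload": {
  "moves": [
    [[0,1.4,0],0,3.4],
    [[0,0,0],0,3.4],
    [[0,0,0.3],0,3.4],
    [[0,0,0.3],0,3.4],
    [[0,0,0],0,3.4]
  ]
}}

```text
time_s: 6.4
tcp_pos: [0.4705, -0.052, 0.0151]
eef_rot: [180.0, 0.0, -11.4]
contact_force: [-0.6, -0.4, -0.5]
gripper_width: 0.0338
gripper_force: 0.0
```

{"api": "jog_arm", "payload": {
  "moves": [
    [[0,0,0.4],0,3.4],
    [[0,0,0.4],0,3.4]
  ]
}}

```text
time_s: 6.65
tcp_pos: [0.4708, -0.0519, 0.0072]
eef_rot: [-180.0, -0.0, -11.4]
contact_force: [-0.9, -0.4, 0.5]
gripper_width: 0.0339
gripper_force: 0.0
```

Run:
```python
from loc import *
s=get_state(); p=capture("wrist"); print(s["tcp_pos"],s["contact_force"])
cv2.imwrite("pics/w5b.png",cv2.resize(p["pixels"][140:320,110:350],(800,600),interpolation=3))
```

```text
[ 0.47081901 -0.05192125  0.00721146] [-0.93133166 -0.36132492  0.45890691]
```

View pics/w5b.png

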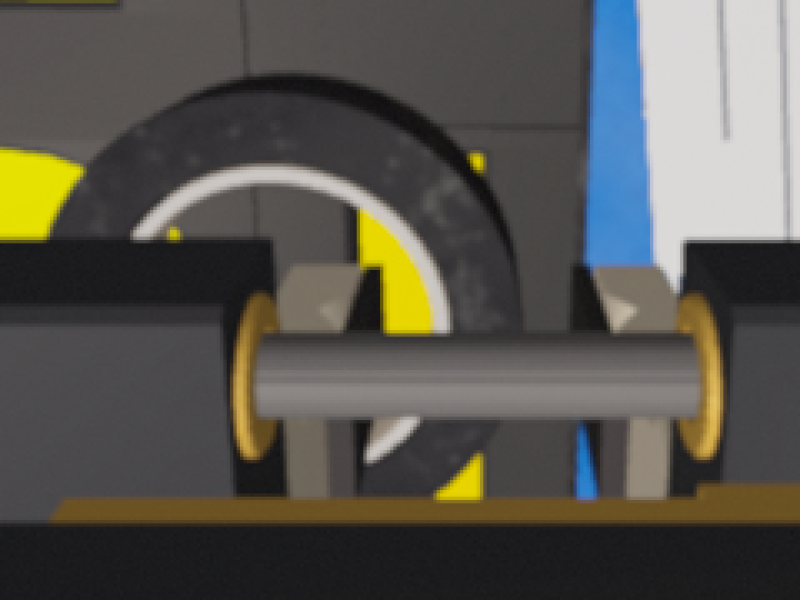

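{"api": "jog_arm", "payload": {
  "moves": [
    [[0,0,0.4],0,3.4],
    [[0,0,0.4],0,3.4],
    [[0,0,0.3],0,3.4]
  ]
}}

```text
time_s: 7.08
tcp_pos: [0.4707, -0.0521, -0.0039]
eef_rot: [180.0, 0.0, -11.4]
contact_force: [-0.4, 0.8, 0.4]
gripper_width: 0.0342
gripper_force: 0.0
```

Still no contact, so the reported TCP lies well beyond the real fingertips. The image parallax puts it about 29 mm beyond. I'll close here to test for the ring wall.

{"api": "jog_arm", "payload": {
  "moves": [
    [[0,0,0.3],0,3.4],
    [[0,0,0],0,1.0],
    [[0,0,0],0,1.0],
    [[0,0,0],0,1.0]
  ],
  "newtons": 6
}}

```text
time_s: 7.58
tcp_pos: [0.4708, -0.052, -0.0065]
eef_rot: [-180.0, -0.0, -11.4]
contact_force: [-0.3, -0.0, -1.1]
gripper_width: 0.0185
gripper_force: 5.8
```

{"api": "jog_arm", "payload": {
  "moves": [
    [[-0.4,-1.24,0],0,1.0],
    [[-0.4,-1.24,0],0,1.0],
    [[-0.4,-1.24,0],0,1.0],
    [[-0.4,-1.24,0],0,1.0],
    [[-0.35,-1.24,0],0,1.0],
    [[0,0,0],0,1.0]
  ]
}}

```text
time_s: 8.32
tcp_pos: [0.464, 0.0137, -0.0065]
eef_rot: [-180.0, -0.0, -11.3]
contact_force: [-0.2, -0.5, -1.1]
gripper_width: 0.0182
gripper_force: 5.9
```

Run:
```python
from loc import *
s=get_state(); p=capture("wrist"); print(s["tcp_pos"],s["contact_force"],s["gripper_width"],s["gripper_force"])
cv2.imwrite("pics/w6b.png",cv2.resize(p["pixels"][100:325,110:410],(800,600),interpolation=3))
pickle.dump((s,{k:p[k] for k in("pixels","mtx","hand_eye")}),open("w6.pkl","wb"))
```

```text
[ 0.4639652   0.01373265 -0.00651619] [-0.17944185 -0.51310894 -1.06417765] 0.018208368839648104 5.864748317035264
```

View pics/w6b.png

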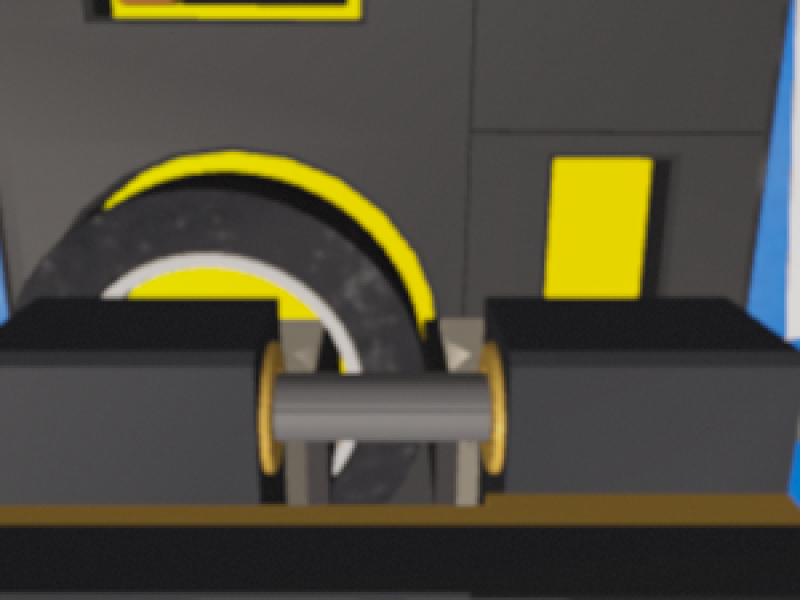

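Run:
```python
from loc import *
s,p=pickle.load(open("w6.pkl","rb")); T=wristT(p,s)
m=yellow(p["pixels"]); n,l,st,ce=cv2.connectedComponentsWithStats(m)
i=l[int(160/2.667+100),int(240/2.667+110)]; print(st[i])
cn=cont(l==i)
for dz in (0,.008):
    T2=T.copy(); T2[2,3]+=dz
    W=pts(p,T2,cn,.018)
    # rough centre by all; split into outer/inner by distance
    c=np.array([.468,.046])
    for k in range(6):
        d=np.linalg.norm(W-c,axis=1); ang=np.degrees(np.arctan2(*(W-c).T[::-1]))
        b=np.round(ang/4); out=np.array([d[j]>=d[b==b[j]].mean() for j in range(len(d))])
        fo=lambda q,Rr,P:np.linalg.norm(P-q,axis=1)-Rr
        ro=least_squares(fo,c,args=(.0465-.0003,W[out]),loss="soft_l1",f_scale=.0007); ri=least_squares(fo,c,args=(.044+.0003,W[~out]),loss="soft_l1",f_scale=.0007); c=ri.x
    D=ro.x-ri.x; 
    rf=least_squares(lambda q:np.linalg.norm(W[out]-q[:2],axis=1)-q[2],[*ro.x,.046]); rg=least_squares(lambda q:np.linalg.norm(W[~out]-q[:2],axis=1)-q[2],[*ri.x,.044])
    y=np.radians(-11.3); ex=np.array([np.cos(y),np.sin(y)]); ty=np.array([np.sin(y),-np.cos(y)])
    print(dz,"rim",ro.x,np.abs(ro.fun).mean(),"ring",ri.x,np.abs(ri.fun).mean(),"move tool mm",D@ex*1e3,D@ty*1e3, "free R",rf.x,rg.x, "exp ring from tcp",s["tcp_pos"][:2]-ty*.0349)
```

```text
[ 149  157  124   66 1148]
0 rim [0.47178559 0.04597966] 0.0002870682054716155 ring [0.47026533 0.04815152] 0.00015993809017596458 move tool mm 1.916353909520462 1.8318704547841476 free R [0.47346129 0.04490711 0.04447265] [0.47025695 0.04813931 0.04430553] exp ring from tcp [0.47080372 0.0479561 ]
0.008 rim [0.47104523 0.04675046] 0.0002569729893805032 ring [0.46933892 0.04910886] 0.00034627591147275556 move tool mm 2.1353494534068487 1.978333396050443 free R [0.47034221 0.04721581 0.04691596] [0.46713667 0.0505543  0.0465929 ] exp ring from tcp [0.47080372 0.0479561 ]
```

{"api": "jog_arm", "payload": {
  "moves": [
    [[0.19,0.19,0],0,1.0],
    [[0,0,0],0,1.0],
    [[0,0,0],0,3.0],
    [[0,0,0],0,3.0]
  ]
}}

```text
time_s: 8.88
tcp_pos: [0.4655, 0.0102, -0.0065]
eef_rot: [-180.0, -0.0, -11.4]
contact_force: [0.5, -0.2, 0.2]
gripper_width: 0.0289
gripper_force: 0.0
```

Run:
```python
from loc import *
s=get_state(); p=capture("wrist"); print(s["tcp_pos"],s["contact_force"],s["gripper_width"],s["gripper_force"])
cv2.imwrite("pics/w7b.png",cv2.resize(p["pixels"][100:325,110:410],(800,600),interpolation=3))
```

```text
[ 0.46550274  0.01023098 -0.00646466] [ 0.5089441  -0.24241713  0.20161583] 0.028907339818212394 0.0
```

View pics/w7b.png

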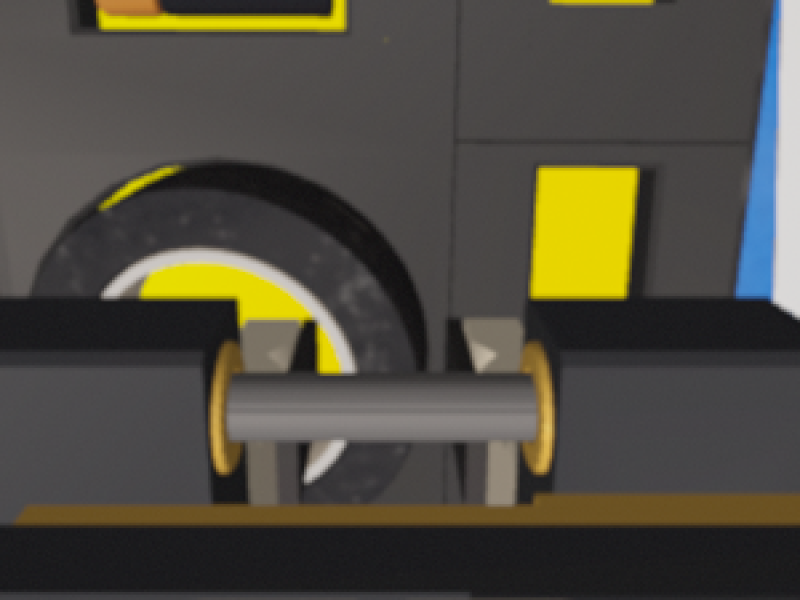

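{"api": "jog_arm", "payload": {
  "moves": [
    [[0,-0.3,0],0,3.0],
    [[0,-0.15,0],0,3.0],
    [[0,-0.15,0],0,3.0],
    [[0,-0.1,0],0,3.0],
    [[0,0,0],0,3.0]
  ]
}}

```text
time_s: 9.55
tcp_pos: [0.4668, 0.0173, -0.0066]
eef_rot: [180.0, 0.0, -11.4]
contact_force: [-0.4, 0.4, 0.8]
gripper_width: 0.0302
gripper_force: 0.1
```

```bash
cat > ringfit.py <<'E'
from loc import *
s=get_state(); p=capture("wrist"); T=wristT(p,s); print(s["tcp_pos"],s["contact_force"],s["gripper_width"])
cv2.imwrite("pics/w8b.png",cv2.resize(p["pixels"][100:325,110:410],(800,600),interpolation=3))
y=np.radians(-11.3); ex=np.array([np.cos(y),np.sin(y)]); ty=np.array([np.sin(y),-np.cos(y)])
for r in regions_of(p,"roll_mid")[:1]:
    cn=cont(r["pixels"]); cn=cn[cn[:,1]<210]; 
    for z in (.040,.026):
        f=fitcirc(p,T,cn,z,max(z-.022,.018),.044,np.minimum,[.471,.046]); D=np.array([.4716,.0465])-f[0]
        print(z,f,"move tool mm",D@ex*1e3,D@ty*1e3)
E
python3 ringfit.py
```

```text
[ 0.46675902  0.01732201 -0.00655598] [-0.43561189  0.38925026  0.78671654] 0.030240478830811397
0.04 (array([0.47332801, 0.04401064]), np.float64(0.0014445840085947), np.float64(0.00019553997471537243)) move tool mm -2.1822961599669526 -2.1025009876587215
0.026 (array([0.47413082, 0.04502841]), np.float64(0.0008106460851951755), np.float64(0.0004940049563377166)) move tool mm -2.7701160832994582 -0.9471560012292415
```

{"api": "jog_arm", "payload": {
  "moves": [
    [[0,0,0.25],0,3.0],
    [[0,0,0.2],0,3.0],
    [[0,0,0],0,3.0]
  ]
}}

```text
time_s: 10.02
tcp_pos: [0.4672, 0.0173, -0.0085]
eef_rot: [180.0, -0.1, -11.3]
contact_force: [-12.0, 0.9, 41.4]
gripper_width: 0.03
gripper_force: 21.0
```

{"api": "jog_arm", "payload": {
  "moves": [
    [[0,0,-0.6],0,3.0],
    [[0,0,-3.5],0,5.4],
    [[-0.15,-2.95,0],0,5.4],
    [[0,0,1.0],0,5.4],
    [[0,0,1.0],0,5.4],
    [[0,0,0],0,5.4]
  ]
}}

```text
time_s: 10.78
tcp_pos: [0.4698, 0.0455, 0.0085]
eef_rot: [179.9, 0.1, -11.4]
contact_force: [0.7, 0.6, -0.3]
gripper_width: 0.0539
gripper_force: 0.0
```

{"api": "jog_arm", "payload": {
  "moves": [
    [[0,0,0.5],0,5.4],
    [[0,0,0.3],0,5.4],
    [[0,0,0.15],0,5.4],
    [[0,0,0],0,5.4]
  ]
}}

```text
time_s: 11.28
tcp_pos: [0.4711, 0.0464, 0.0004]
eef_rot: [180.0, 0.0, -11.4]
contact_force: [0.1, 0.4, -1.3]
gripper_width: 0.0542
gripper_force: 0.0
```

{"api": "jog_arm", "payload": {
  "moves": [
    [[0,0,0.15],0,5.4],
    [[0,0,0.1],0,5.4],
    [[0,0,0],0,5.4]
  ]
}}

```text
time_s: 11.65
tcp_pos: [0.4715, 0.0465, -0.0003]
eef_rot: [-180.0, -0.1, -11.4]
contact_force: [-7.4, -0.0, 24.9]
gripper_width: 0.0539
gripper_force: 12.0
```

{"api": "jog_arm", "payload": {
  "moves": [
    [[0,0,-4.5],0,5.4],
    [[0,0,-5.5],0,4],
    [[1.77,4.5,0],0,3.4],
    [[1.77,4.5,0],0,3.4],
    [[1.77,4.5,0],0,3.4],
    [[1.77,4.5,0],0,3.4],
    [[1.77,4.5,0],0,3.4],
    [[1.77,4.5,0],0,3.4],
    [[0,0,0],10.7,3.4],
    [[0,0,0],10.7,3.4],
    [[0,0,0],10.7,3.4],
    [[0,0,0],10.7,3.4]
  ]
}}

```text
time_s: 13.15
tcp_pos: [0.5218, -0.2393, 0.0979]
eef_rot: [-180.0, 0.0, -54.6]
contact_force: [0.0, -1.2, 1.1]
gripper_width: 0.034
gripper_force: 0.0
```

{"api": "jog_arm", "payload": {
  "moves": [
    [[0,0,0],10.7,3.4],
    [[0,0,0],10.7,3.4],
    [[0,0,0],0,3.4]
  ]
}}

```text
time_s: 13.52
tcp_pos: [0.5219, -0.2392, 0.098]
eef_rot: [-180.0, 0.0, -75.5]
contact_force: [-0.5, 0.8, 0.3]
gripper_width: 0.0342
gripper_force: 0.0
```

```bash
cat > part.py <<'E'
from loc import *
def look(name,z0,z1,L,W,c0,lo=None):
    s=get_state(); p=capture("wrist"); T=wristT(p,s)
    print("t",s["time_s"],"tcp",np.round(s["tcp_pos"],4),"yaw",round(s["eef_rot"][2],2),"w",s["gripper_width"])
    best=None
    for r in regions_of(p,name):
        cn=cont(r["pixels"]); A=pts(p,T,cn,z0); B=pts(p,T,cn,z1)
        print(r["confidence"],np.round(r["pixel"]),r["pixels"].sum(),np.round(cv2.minAreaRect((pts(p,T,cn,(z0+z1)/2)*1000).astype(np.float32))[:3],1) if 0 else cv2.minAreaRect((pts(p,T,cn,(z0+z1)/2)*1000).astype(np.float32)),"rows",cn[:,1].min(),cn[:,1].max())
        if best is None: best=(s,p,T,r,cn)
    # silhouette = hull of box's 8 corners: fit by IoU-like contour distance
    s,p,T,r,cn=best
    def res(q):
        c,sn=np.cos(q[2]),np.sin(q[2]); C=[]
        for z in (z0,z1):
            for a in(-1,1):
                for b in(-1,1): C.append(proj(p,[q[0]+a*L/2*c-b*W/2*sn,q[1]+a*L/2*sn+b*W/2*c,z],T))
        h=cv2.convexHull(np.array(C,np.float32))
        return np.array([cv2.pointPolygonTest(h,(float(u),float(v)),True) for u,v in cn])-.5
    q=least_squares(res,c0,x_scale=[.01,.01,.1],diff_step=1e-4,loss="soft_l1",f_scale=1.0); print("fit",np.round(q.x[:2],4),np.degrees(q.x[2]),"res px",np.abs(q.fun).mean())
    y=np.radians(s["eef_rot"][2]); D=q.x[:2]-s["tcp_pos"][:2]
    print("tool dx,dy cm",100*(D@[np.cos(y),np.sin(y)]),100*(D@[np.sin(y),-np.cos(y)]),"turn",s["eef_rot"][2]-np.degrees(q.x[2]))
    return best
E
python3 - <<'E'
from part import *
look("keys_mid",0,.020,.090,.020,[.5325,-.278,np.radians(-76)])
E
```

```text
t 13.525 tcp [ 0.5219 -0.2392  0.098 ] yaw -75.52 w 0.03420657353671514
0.88 [249. 146.] 1787 ((533.5732421875, -277.4459228515625), (20.47450828552246, 88.81292724609375), 14.510007858276367) rows 102.0 193.0
fit [ 0.5335 -0.2768] -75.49543265227277 res px 0.9446131684983006
tool dx,dy cm 3.9383888596060928 -0.18471174698077591 turn -0.029273459903095045
```

{"api": "jog_arm", "payload": {
  "moves": [
    [[3.95,-0.2,0],0,2.9],
    [[0,0,3.5],0,2.9],
    [[0,0,3.5],0,2.9],
    [[0,0,2.5],0,2.9],
    [[0,0,1.2],0,2.9],
    [[0,0,0.8],0,2.9],
    [[0,0,0],0,2.9],
    [[0,0,0],0,1.4],
    [[0,0,0],0,1.4],
    [[0,0,0],0,1.4]
  ],
  "newtons": 25
}}

```text
time_s: 14.88
tcp_pos: [0.5342, -0.2771, -0.0161]
eef_rot: [-179.9, -0.0, -75.6]
contact_force: [-0.5, 1.3, 5.3]
gripper_width: 0.0196
gripper_force: 25.0
```

{"api": "jog_arm", "payload": {
  "moves": [
    [[0,0,-3],0,1.4],
    [[0,0,-6.2],0,1.4],
    [[0,0,-6.2],0,1.4],
    [[0,0,-6.2],0,1.4],
    [[-4.87,1.17,0],0,1.4],
    [[-4.87,1.17,0],0,1.4],
    [[-4.87,1.17,0],0,1.4],
    [[-4.87,1.17,0],0,1.4],
    [[0,0,0],-10.7,1.4],
    [[0,0,0],-10.7,1.4],
    [[0,0,0],-10.7,1.4],
    [[0,0,0],-10.7,1.4]
  ]
}}

```text
time_s: 16.38
tcp_pos: [0.4396, -0.0998, 0.199]
eef_rot: [-180.0, 0.0, -32.4]
contact_force: [-0.4, -0.2, -0.1]
gripper_width: 0.0197
gripper_force: 25.0
```

{"api": "jog_arm", "payload": {
  "moves": [
    [[0,0,0],-10.7,1.4],
    [[0,0,0],-10.7,1.4],
    [[0,0,0],0,1.4]
  ]
}}

```text
time_s: 16.75
tcp_pos: [0.4396, -0.0999, 0.1989]
eef_rot: [-180.0, 0.0, -11.5]
contact_force: [-0.5, -0.3, -1.2]
gripper_width: 0.0197
gripper_force: 25.0
```

```bash
cat > cut.py <<'E'
from loc import *
from matplotlib.path import Path as _P
E
cat > cut.py <<'E'
from loc import *
LONG=np.array([[-48,-13],[48,-13],[48,13],[-48,13]])/1e3
STEP=np.array([[-25,-13],[-11,-13],[-11,-17],[25,-17],[25,17],[-11,17],[-11,13],[-25,13]])/1e3
def fitcut(p,T,l,poly,c0,name):
    i=np.unique(l[l>0]); best=None
    q0=proj(p,[c0[0],c0[1],.004],T); lab=l[int(round(q0[1])),int(round(q0[0]))]
    if lab==0: print(name,"no label at",q0); return
    cn=cont(l==lab); print(name,"area",(l==lab).sum(),"rows",cn[:,1].min(),cn[:,1].max())
    def res(q):
        c,s=np.cos(q[2]),np.sin(q[2]); P=poly@np.array([[c,s],[-s,c]])+q[:2]
        d=[]
        for z in(.004,.018):
            h=np.array([proj(p,[*x,z],T) for x in P],np.float32)
            d.append([cv2.pointPolygonTest(h.reshape(-1,1,2),(float(u),float(v)),True) for u,v in cn])
        return np.minimum(*np.array(d))-.5
    q=least_squares(res,c0,x_scale=[.01,.01,.1],diff_step=1e-4,loss="soft_l1",f_scale=1.0)
    print(name,np.round(q.x[:2],4),"yaw",round(np.degrees(q.x[2]),2),"res",np.abs(q.fun).mean()); return q.x
def run(cl,cs,extra=True):
    s=get_state(); p=capture("wrist"); T=wristT(p,s); print("t",s["time_s"],"tcp",np.round(s["tcp_pos"],4),"yaw",round(s["eef_rot"][2],2),"w",s["gripper_width"],s["gripper_force"])
    n,l,st,ce=cv2.connectedComponentsWithStats(yellow(p["pixels"]),connectivity=4)
    for q,poly,nm in((cl,LONG,"long"),(cs,STEP,"step")):
        if q is None: continue
        x=fitcut(p,T,l,poly,[*q,np.radians(-11.35)],nm)
        if x is not None:
            y=np.radians(s["eef_rot"][2]); D=x[:2]-s["tcp_pos"][:2]
            print(" tool dx,dy cm",100*(D@[np.cos(y),np.sin(y)]),100*(D@[np.sin(y),-np.cos(y)]),"turn",s["eef_rot"][2]-np.degrees(x[2]))
    return s,p,T
E
python3 - <<'E'
from cut import *
s,p,T=run([.451,-.0375],[.558,-.058])
r=regions_of(p,"keys_mid")
print([(x["confidence"],x["pixel"],x["pixels"].sum()) for x in r])
E
```

```text
t 16.75 tcp [ 0.4396 -0.0999  0.1989] yaw -11.47 w 0.019715023920555973 24.99826490879059
long area 1274 rows 136.0 204.0
long [ 0.4518 -0.0353] yaw -11.67 res 0.7280570566682325
 tool dx,dy cm -0.08690824696717098 -6.568435694383632 turn 0.19205743474298131
step area 999 rows 68.0 109.0
step [ 0.5583 -0.057 ] yaw -11.86 res 0.5442226312929369
 tool dx,dy cm 10.776511274669073 -6.560909883609492 turn 0.3818946221160022
[(0.7, [252.2, 208.8], np.int64(3554))]
```

{"api": "jog_arm", "payload": {
  "moves": [
    [[-0.05,-3.28,0],0,1.4],
    [[-0.04,-3.28,0],0,1.4],
    [[0,0,5.5],0,1.4],
    [[0,0,5.5],0,1.4],
    [[0,0,4.5],0,1.4],
    [[0,0,2],0,1.4],
    [[0,0,0.6],0,1.4],
    [[0,0,0.4],0,1.4],
    [[0,0,0.3],0,1.4],
    [[0,0,0.3],0,1.4]
  ]
}}

```text
time_s: 18.1
tcp_pos: [0.4525, -0.0353, 0.0085]
eef_rot: [-180.0, -0.1, -11.4]
contact_force: [0.3, -0.4, -1.6]
gripper_width: 0.0197
gripper_force: 25.0
```

{"api": "jog_arm", "payload": {
  "moves": [
    [[-0.05,0,0.4],0,1.4],
    [[0,0,0.4],0,1.4],
    [[0,0,0.3],0,1.4],
    [[0,0,0.2],0,1.4],
    [[0,0,0],0,1.4]
  ]
}}

```text
time_s: 18.73
tcp_pos: [0.4514, -0.0354, -0.0052]
eef_rot: [180.0, 0.0, -11.4]
contact_force: [0.2, 0.4, -1.4]
gripper_width: 0.0198
gripper_force: 25.0
```

{"api": "jog_arm", "payload": {
  "moves": [
    [[0,0,0],0,2.8],
    [[0,0,0],0,2.8],
    [[0,0,-3.0],0,2.8],
    [[0,0,0],0,0.4],
    [[0,0,0],0,0.4],
    [[0,0,1.3],0,0.4],
    [[0,0,1.0],0,0.4],
    [[0,0,0.3],0,0.4],
    [[0,0,0.15],0,0.4],
    [[0,0,0],0,0.4]
  ]
}}

```text
time_s: 19.98
tcp_pos: [0.4515, -0.0353, -0.0026]
eef_rot: [180.0, 0.0, -11.4]
contact_force: [-0.2, 0.3, -0.7]
gripper_width: 0.004
gripper_force: 0.0
```

{"api": "jog_arm", "payload": {
  "moves": [
    [[0,0,0.15],0,0.4],
    [[0,0,0.1],0,0.4],
    [[0,0,0],0,0.4]
  ]
}}

```text
time_s: 20.35
tcp_pos: [0.4519, -0.0352, -0.0039]
eef_rot: [-180.0, -0.1, -11.4]
contact_force: [-3.8, 1.4, 15.2]
gripper_width: 0.004
gripper_force: 7.6
```

{"api": "jog_arm", "payload": {
  "moves": [
    [[0,0,-4.5],0,0.4],
    [[0,0,-6.0],0,3.6],
    [[-0.45,-5.97,0],0,3.6],
    [[-0.45,-5.97,0],0,3.6],
    [[-0.45,-5.97,0],0,3.6],
    [[-0.45,-5.97,0],0,3.6],
    [[-0.45,-5.97,0],0,3.6],
    [[0,0,0],10.2,3.6],
    [[0,0,0],10.2,3.6],
    [[0,0,0],10.2,3.6],
    [[0,0,0],10.2,3.6],
    [[0,0,0],10.2,3.6]
  ]
}}

```text
time_s: 21.85
tcp_pos: [0.4884, 0.2618, 0.1001]
eef_rot: [-180.0, 0.0, -62.7]
contact_force: [0.3, -0.1, -0.3]
gripper_width: 0.0361
gripper_force: 0.0
```

{"api": "jog_arm", "payload": {
  "moves": [
    [[0,0,0],10.2,3.6],
    [[0,0,0],10.2,3.6],
    [[0,0,0],10.2,3.6],
    [[0,0,0],0,3.6]
  ]
}}

```text
time_s: 22.35
tcp_pos: [0.4884, 0.2617, 0.1001]
eef_rot: [-180.0, 0.0, -92.9]
contact_force: [0.4, 0.4, -0.1]
gripper_width: 0.0363
gripper_force: 0.0
```

Run:
```python
from part import *
s,p,T,r,cn=look("relay_mid",0,.021,.044,.028,[.487,.226,np.radians(-93)])
# cream body only
h=cv2.cvtColor(p["pixels"],cv2.COLOR_BGR2HSV); m=cv2.dilate(r["pixels"].astype(np.uint8),np.ones((5,5)))*(cv2.inRange(h,(15,40,90),(40,200,255))>0)
c2=cont(m); W=pts(p,T,c2,.021); print("cream top rect",m.sum(),cv2.minAreaRect((W*1000).astype(np.float32)))
sp=regions_of(p,"spool"); print([(x["confidence"],x["pixel"]) for x in sp]); 
if sp: print(np.round(pts(p,T,cont(sp[0]["pixels"]),.03).min(0),4),np.round(pts(p,T,cont(sp[0]["pixels"]),.03).max(0),4))
cv2.imwrite("pics/w9b.png",cv2.resize(p["pixels"][40:240,120:390],(800,592),interpolation=3))
```

```text
t 22.35 tcp [0.4884 0.2617 0.1001] yaw -92.93 w 0.0362965399703726Traceback (most recent call last):
  File "<stdin>", line 2, in <module>
  File "part.py", line 11, in look
    s,p,T,r,cn=best
    ^^^^^^^^^^
TypeError: cannot unpack non-iterable NoneType object
```

```bash
cat > rel.py <<'E'
from part import *
s=get_state(); p=capture("wrist"); T=wristT(p,s)
h=cv2.cvtColor(p["pixels"],cv2.COLOR_BGR2HSV); u0=proj(p,[.487,.226,.02],T); print("expect px",u0)
x,y=map(int,np.round(u0)); print("hsv",h[y,x])
m=cv2.inRange(h,(15,30,60),(40,200,255)); n,l,st,ce=cv2.connectedComponentsWithStats(m)
for i in range(1,n):
    if st[i,4]>150 and np.linalg.norm(ce[i]-u0)<80:
        c2=cont(l==i); print(st[i],ce[i],cv2.minAreaRect((pts(p,T,c2,.021)*1000).astype(np.float32)))
for t in("relay_mid","spool"):
    for r in regions_of(p,t): 
        W=pts(p,T,cont(r["pixels"]),.0105); print(t,r["confidence"],r["pixel"],cv2.minAreaRect((W*1000).astype(np.float32)))
E
python3 rel.py
```

```text
expect px [252.95677582 154.57619574]
hsv [ 24  77 193]
[239 132  29  33 907] [253.0584344 147.5292172] ((486.6560974121094, 219.86936950683594), (30.18783950805664, 26.59450340270996), 87.27336883544922)
relay_mid 0.72 [251.7, 152.0] ((486.65411376953125, 222.5503387451172), (38.48033905029297, 29.44021224975586), 88.07764434814453)
relay_mid 0.72 [280.8, 6.0] ((475.33154296875, 101.00030517578125), (15.45594596862793, 108.85221099853516), 87.27462005615234)
spool 0.58 [176.9, 149.0] ((563.1165771484375, 223.21627807617188), (66.00249481201172, 61.09530258178711), 5.5333251953125)
```

{"api": "jog_arm", "payload": {
  "moves": [
    [[4.18,0,0],0,3.4],
    [[0,0,3.5],0,3.4],
    [[0,0,3.5],0,3.4],
    [[0,0,2.5],0,3.4],
    [[0,0,1.3],0,3.4],
    [[0,0,0.8],0,3.4],
    [[0,0,0],0,3.4],
    [[0,0,0],0,2.2],
    [[0,0,0],0,2.2],
    [[0,0,0],0,2.2]
  ],
  "newtons": 12
}}

```text
time_s: 23.85
tcp_pos: [0.4867, 0.2205, -0.0153]
eef_rot: [-179.9, 0.1, -93.0]
contact_force: [-0.9, 0.9, 4.7]
gripper_width: 0.0279
gripper_force: 12.0
```

{"api": "jog_arm", "payload": {
  "moves": [
    [[0,0,-3.5],0,2.2],
    [[0,0,-6.0],0,2.2],
    [[0,0,-6.0],0,2.2],
    [[5.6,-0.36,0],0,2.2],
    [[5.6,-0.36,0],0,2.2],
    [[5.6,-0.36,0],0,2.2],
    [[5.6,-0.36,0],0,2.2],
    [[5.6,-0.36,0],0,2.2],
    [[0,0,0],-10.2,2.2],
    [[0,0,0],-10.2,2.2],
    [[0,0,0],-10.2,2.2],
    [[0,0,0],-10.2,2.2]
  ]
}}

```text
time_s: 25.35
tcp_pos: [0.4893, -0.0607, 0.139]
eef_rot: [-180.0, 0.0, -51.9]
contact_force: [-0.4, -1.1, -0.2]
gripper_width: 0.0278
gripper_force: 12.0
```

{"api": "jog_arm", "payload": {
  "moves": [
    [[0,0,0],-10.2,2.2],
    [[0,0,0],-10.2,2.2],
    [[0,0,0],-10.2,2.2],
    [[0,0,0],-10.2,2.2],
    [[0,0,0],0,2.2]
  ]
}}

```text
time_s: 25.98
tcp_pos: [0.4894, -0.0606, 0.139]
eef_rot: [-180.0, -0.0, -11.5]
contact_force: [0.3, -0.5, -0.9]
gripper_width: 0.0279
gripper_force: 12.0
```

Run:
```python
from cut import *
s0,p0=pickle.load(open("w1.pkl","rb")); T0=wristT(p0,s0); n,l,st,ce=cv2.connectedComponentsWithStats(yellow(p0["pixels"]),connectivity=4)
fitcut(p0,T0,l,STEP,[.558,-.058,np.radians(-11.5)],"w1 step")
s,p,T=run(None,[.558,-.058])
cv2.imwrite("pics/w10b.png",cv2.resize(p["pixels"],(800,600),interpolation=3))
```

```text
w1 step area 1013 rows 70.0 110.0
w1 step [ 0.558  -0.0575] yaw -12.03 res 0.49868939267020324
t 25.975 tcp [ 0.4894 -0.0606  0.139 ] yaw -11.47 w 0.02785527854583028 11.998390853404999
step area 1375 rows 98.0 144.0
step [ 0.5583 -0.0571] yaw -11.36 res 0.5339195543154722
 tool dx,dy cm 6.688872579241502 -1.7099848003266256 turn -0.11462282976913052
```

{"api": "jog_arm", "payload": {
  "moves": [
    [[3.67,-0.85,0],0,2.2],
    [[3.66,-0.86,0],0,2.2],
    [[0,0,0],0,2.2],
    [[0,0,4.5],0,2.2],
    [[0,0,4.5],0,2.2],
    [[0,0,2.5],0,2.2],
    [[0,0,1.0],0,2.2],
    [[0,0,0.4],0,2.2],
    [[0,0,0],0,2.2]
  ]
}}

```text
time_s: 27.15
tcp_pos: [0.5653, -0.0582, 0.0108]
eef_rot: [-180.0, -0.1, -11.4]
contact_force: [-0.2, 0.1, 0.6]
gripper_width: 0.028
gripper_force: 12.0
```

{"api": "jog_arm", "payload": {
  "moves": [
    [[-0.06,0,0.4],0,2.2],
    [[0,0,0.4],0,2.2],
    [[0,0,0.4],0,2.2],
    [[0,0,0.2],0,2.2],
    [[0,0,0.15],0,2.2],
    [[0,0,0],0,2.2]
  ]
}}

```text
time_s: 27.9
tcp_pos: [0.5641, -0.0582, -0.0057]
eef_rot: [180.0, 0.0, -11.4]
contact_force: [0.2, 0.2, -0.9]
gripper_width: 0.0278
gripper_force: 12.0
```

{"api": "jog_arm", "payload": {
  "moves": [
    [[0,0,0],0,3.5],
    [[0,0,0],0,3.5],
    [[0,0,-3.0],0,3.5],
    [[0,0,0],0,0.4],
    [[0,0,0],0,0.4],
    [[0,0,0],0,0.4],
    [[0,0,1.3],0,0.4],
    [[0,0,0.9],0,0.4],
    [[0,0,0.3],0,0.4],
    [[0,0,0.15],0,0.4],
    [[0,0,0],0,0.4]
  ]
}}

```text
time_s: 29.28
tcp_pos: [0.5632, -0.0584, -0.0009]
eef_rot: [179.9, 0.1, -11.4]
contact_force: [-9.4, 2.0, 21.5]
gripper_width: 0.004
gripper_force: 10.5
```

{"api": "jog_arm", "payload": {
  "moves": [
    [[0,0,-4],0,0.4],
    [[0,0,-6],0,0.4],
    [[-4.5,-1,-4],0,0.4],
    [[-4.5,-2,-4],0,0.4],
    [[0,0,-4],0,0.4],
    [[0,0,0],0,0.4]
  ]
}}

```text
time_s: 30.02
tcp_pos: [0.4842, -0.0106, 0.2206]
eef_rot: [-179.8, -0.3, -11.3]
contact_force: [-0.2, -1.1, -1.3]
gripper_width: 0.0038
gripper_force: 0.0
```

Run:
```python
from loc import *
s=get_state(); p=capture("wrist"); T=wristT(p,s); print(s["time_s"],s["tcp_pos"],s["joints"])
cv2.imwrite("pics/w11b.png",cv2.resize(p["pixels"][0:250,90:423],(800,600),interpolation=3))
pickle.dump((s,{k:p[k] for k in("pixels","mtx","hand_eye")}),open("w11.pkl","wb"))
```

```text
30.025 [ 0.48416638 -0.01062471  0.22060638] [ 2.21200203e+01  1.21859534e+00 -2.10517914e+01  5.44816747e-02
 -6.73541733e+01  5.65435484e+01]
```

View pics/w11b.png

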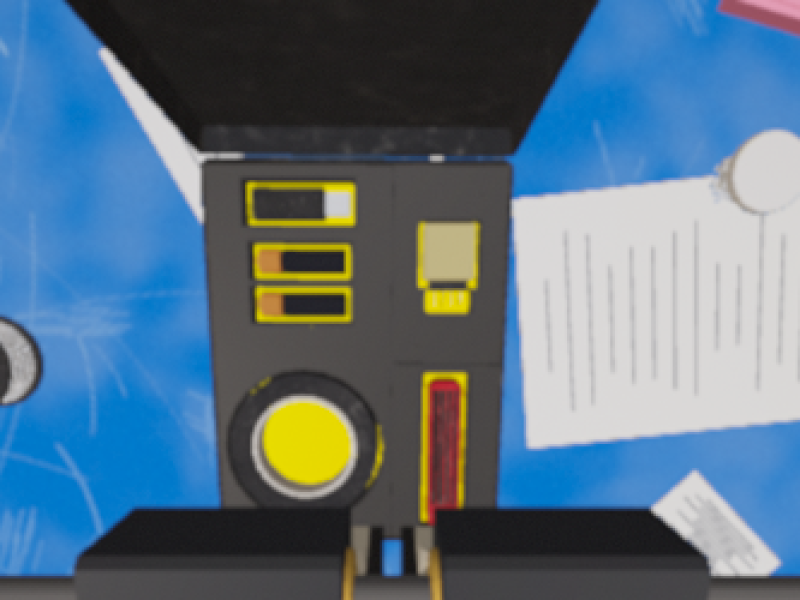

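The picture shows all three parts down in their cut-outs: roll (305,440), keys (443,450), relay (448,255) with its blades in the neck. Next is the lid.

Run:
```python
from loc import *
s,p=pickle.load(open("w11.pkl","rb")); T=wristT(p,s)
f=lambda c,z:np.round(at(p,(90+c[0]/2.4,c[1]/2.4),z,T),4)
print("hinge foam L,R",f((203,160),.018),f((512,160),.018))
q=capture("scene"); g=lambda c,z:np.round(at(q,(150+c[0]/2.2,80+c[1]/2.2),z),4)
print("rim base?",g((450,130),0),g((594,225),0),"lid top corners (scene a.png)",[g(c,.235) for c in((350,50),(418,145))])
t=capture("top"); ft=lambda c,z:np.round(at(t,(c[0]/3+130-.33,c[1]/3+100-.33),z),4)
C=np.array([.5183,.0033]);y=np.radians(-11.4);ex=np.array([np.cos(y),np.sin(y)]);ey=np.array([-np.sin(y),np.cos(y)])
H=f((357,160),.018)[:2]
for z in(.225,.235,.24):
    print(z,[((ft(c,z)[:2]-H)@ex,(ft(c,z)[:2]-H)@ey) for c in((287,55),(494,90))])
tc=s["tcp_pos"][:2]-H; print("H",H,"tcp rel hinge",tc@ex,tc@ey, "yaw",s["eef_rot"])
```

```text
hinge foam L,R [0.6386 0.0634 0.018 ] [ 0.6057 -0.1011  0.018 ]
rim base? [0.9011 0.1129 0.    ] [ 0.9439 -0.1246  0.    ] lid top corners (scene a.png) [array([0.6751, 0.0575, 0.235 ]), array([ 0.6448, -0.1093,  0.235 ])]
0.225 [(np.float64(0.04334130383107259), np.float64(0.08759487075293088)), (np.float64(0.04466915810552183), np.float64(-0.08341652302837788))]
0.235 [(np.float64(0.04047955324335908), np.float64(0.08660979026194479)), (np.float64(0.041785237125588306), np.float64(-0.08277387243785543))]
0.24 [(np.float64(0.03904867794950226), np.float64(0.08611725001645174)), (np.float64(0.04029426307689035), np.float64(-0.08246243000961317))]
H [ 0.6222 -0.0186] tcp rel hinge -0.13688675761358485 -0.01946541411199197 yaw [-179.8350859    -0.341019    -11.31610955]
```

{"api": "jog_arm", "payload": {
  "moves": [
    [[0,0,-2.6],0,0.2],
    [[5.68,-0.5,0],0,0.2],
    [[5.68,-0.5,0],0,0.2],
    [[5.68,-0.5,0],0,0.2],
    [[5.68,-0.4,0],0,0.2],
    [[0,0,0],0,0.2],
    [[0,0,0],0,0.2]
  ]
}}

```text
time_s: 31.05
tcp_pos: [0.7085, -0.0382, 0.2404]
eef_rot: [179.9, 0.2, -11.4]
contact_force: [-0.2, -0.3, 0.6]
gripper_width: 0.0023
gripper_force: 0.0
```

{"api": "jog_arm", "payload": {
  "moves": [
    [[0,0,2.8],0,0.2],
    [[0,0,2.8],0,0.2],
    [[-1.5,0,0],0,0.2],
    [[-1.5,0,0],0,0.2],
    [[0,0,0],0,0.2]
  ]
}}

```text
time_s: 31.68
tcp_pos: [0.6789, -0.0313, 0.1901]
eef_rot: [-179.9, -0.2, -11.3]
contact_force: [0.1, -0.3, -0.5]
gripper_width: 0.0023
gripper_force: 0.0
```

{"api": "jog_arm", "payload": {
  "moves": [
    [[-1.1,0,0],0,0.2],
    [[-1.1,0,0],0,0.2],
    [[-1.1,0,0],0,0.2],
    [[-1.3,0,0],0,0.2],
    [[-1.3,0,0],0,0.2]
  ]
}}

```text
time_s: 32.3
tcp_pos: [0.6207, -0.0198, 0.1872]
eef_rot: [-180.0, 0.0, -11.4]
contact_force: [2.4, -0.1, -0.9]
gripper_width: 0.0019
gripper_force: 1.0
```

{"api": "jog_arm", "payload": {
  "moves": [
    [[-1.3,0,-0.1],0,0.2],
    [[-1.3,0,-0.1],0,0.2],
    [[-1.6,0,0.6],0,0.2],
    [[-1.6,0,0.7],0,0.2],
    [[-1.5,0,0.75],0,0.2],
    [[-1.3,0,1.0],0,0.2],
    [[-1.3,0,1.05],0,0.2],
    [[-1.3,0,1.1],0,0.2],
    [[0,0,0],0,0.2]
  ]
}}

```text
time_s: 33.42
tcp_pos: [0.5102, 0.0019, 0.137]
eef_rot: [180.0, 0.1, -11.4]
contact_force: [-0.2, -0.4, 0.7]
gripper_width: 0.0018
gripper_force: 0.0
```

{"api": "jog_arm", "payload": {
  "moves": [
    [[-1.0,0,1.2],0,0.2],
    [[-1.0,0,1.3],0,0.2],
    [[-0.9,0,1.4],0,0.2],
    [[-0.6,0,1.4],0,0.2],
    [[-0.6,0,1.5],0,0.2],
    [[-0.5,0,1.5],0,0.2],
    [[-0.4,0,1.5],0,0.2],
    [[-0.4,0,1.5],0,0.2],
    [[0,0,0],0,0.2]
  ]
}}

```text
time_s: 34.55
tcp_pos: [0.4571, 0.0121, 0.023]
eef_rot: [179.9, 0.2, -11.4]
contact_force: [0.4, -0.0, 1.1]
gripper_width: 0.0024
gripper_force: 0.0
```

{"api": "jog_arm", "payload": {
  "moves": [
    [[0,0,0.6],0,0.2],
    [[0,0,0.5],0,0.2],
    [[0,0,0.3],0,0.2],
    [[0,0,0.15],0,0.2],
    [[0,0,0],0,0.2]
  ]
}}

```text
time_s: 35.17
tcp_pos: [0.4592, 0.0127, 0.0088]
eef_rot: [-180.0, -0.0, -11.4]
contact_force: [-0.3, -0.6, -0.3]
gripper_width: 0.0018
gripper_force: 0.0
```

{"api": "jog_arm", "payload": {
  "moves": [
    [[0,0,0.15],0,0.2],
    [[0,0,0.15],0,0.2],
    [[0,0,0],0,0.2]
  ]
}}

```text
time_s: 35.55
tcp_pos: [0.4595, 0.0128, 0.0079]
eef_rot: [-180.0, -0.1, -11.3]
contact_force: [-11.0, 1.1, 29.6]
gripper_width: 0.0023
gripper_force: 15.0
```

{"api": "jog_arm", "payload": {
  "moves": [
    [[0,0,-3],0,0.2],
    [[0,0,-6],0,0.2],
    [[0,0,-6],0,0.2],
    [[0,-6,0],0,0.2],
    [[0,-6,0],0,0.2],
    [[0,-6,0],0,0.2],
    [[0,-6,0],0,0.2],
    [[0,0,0],0,0.2]
  ]
}}

```text
time_s: 36.55
tcp_pos: [0.5071, 0.2516, 0.1552]
eef_rot: [180.0, -0.0, -11.2]
contact_force: [-1.0, -0.8, -0.7]
gripper_width: 0.0022
gripper_force: 0.0
```

Run:
```python
from loc import *
s=get_state(); print(s["time_s"],s["tcp_pos"])
H=np.array([.6222,-.0186])+.004*np.array([.98,-.198]);y=np.radians(-11.4);ex=np.array([np.cos(y),np.sin(y)]);ey=np.array([-np.sin(y),np.cos(y)])
q=capture("scene")
box=lambda th:cv2.convexHull(np.array([proj(q,[*(H+ex*(-r*np.cos(th)+o*np.sin(th))+ey*w),.0185+r*np.sin(th)+o*np.cos(th)]) for r in(0,.222) for o in(.002,.0155) for w in(-.086,.086)],np.float32))
for t in("case_lid","jar","pad","spool","keys_mid","roll_mid"):
    for r in regions_of(q,t)[:1]:
        print(t,r["confidence"],r["pixel"])
        if t=="case_lid":
            for th in(0,.03,.06,.1,.15):
                m=np.zeros((384,512),np.uint8); cv2.fillConvexPoly(m,box(th).astype(np.int32),1); print(th,(m.astype(bool)&r["pixels"]).sum()/(m.astype(bool)|r["pixels"]).sum())
```

```text
36.55 [0.50707935 0.25155889 0.15519413]
case_lid 0.69 [260.6, 201.4]
0 0.9442295949521677
0.03 0.9319329428398303
0.06 0.8991429140920869
0.1 0.8508514386376982
0.15 0.7967526265520535
jar 0.66 [257.3, 201.4]
pad 0.85 [307.0, 305.2]
spool 0.88 [241.6, 149.6]
```

```bash
python3 -c "
from plant import close_job
print(close_job())"
```

```text
the job is handed in; nothing more can be done
None
```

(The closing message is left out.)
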